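# Lock a column stand's axle with its spring clip

## Task

Fit the spring clip with the orange grip to the column stand: draw it up out of its white parking block, feel for the cross hole near the free end of the steel axle, and push the clip's straight leg down through it until the bow springs round the axle and the clip sits fully home, then let go. Never press the clip on the stand with more than 35 N, and leave the timer, calculator, memory stick, tin and pot where they are.

Things in the scene. Friction and masses are not known exactly. Their poses are not given: they have to be found in the camera images.
- clip: spring clip upright in the white block, 57 g. Orange grip 28 mm (x, -9 to +19) by 16 (y) by 34 tall; origin on the grip's underside on the leg's line, z up. The straight leg, 5 mm round wire with flat end, runs 40 mm down from the origin. At +x hangs the spring bow of 4 mm wire: middle 13 mm from the leg's line, waist at x = 8, 24 mm below the origin, flared end at x = 14, 33 mm below
- leg_tip (a point): lower end of the clip's straight leg; axes as the clip. The clip goes into the axle from above with its x axis across the axle, either way round; when it is home the grip's underside is 0 to 5 mm above the top of the axle
- bow (a joint): angle of the spring bow, rad: 0 relaxed, grows as it is spread outward (about 0.1 while its waist passes the thickest part of the axle). Pushing it over takes about 5 to 8 N
- stand: column stand, fixed: grey foot 95 x 74 x 10 mm, aluminium upright 44 mm wide (y), 88 high, its front face at x = 0; origin on the bench under the middle of that face, z up. A level steel axle, 20 mm thick, centre line 75 mm above the bench, passes through the upright along x; its free end points to -x. Behind the upright it carries a saddle with a steel column (top 100 mm above the bench)
- block: white parking block, fixed, 60 (x) by 36 (y) by 50 mm high, with a slot 35 x 10 mm in its top in which the clip's leg and bow hang freely, the grip resting on the top; origin under its middle
- timer: white lab timer lying on the bench, 56 x 62 x 16 mm, leave alone
- calculator: black calculator lying on the bench, 70 x 118 x 14 mm, leave alone
- usb_stick: blue memory stick lying on the bench, 18 x 54 x 8 mm, leave alone
- filter_tin: round white tin with green lid, 58 mm wide, 24 mm high, leave alone
- septa_pot: round white pot with orange lid, 40 mm wide, 42 mm high, leave alone
- axle_ref (a point): point on the axle's centre line 53 mm in front of the upright; axes as the stand. The vertical cross hole through the axle, 6 mm wide along the axle, with a small chamfer, lies between 3 and 23 mm from here toward the upright (+x): the axle stands differently each time and where is not reported. It is stiff and does not slide while worked on
Mind the look-alikes: they are no part of the job. What is shaped like the clip but pink is not meant.

How it is judged:
On the way, in this order (a step that is already met when the one before it is completed fails the run):
1. the clip is drawn clear of the block: the leg's tip is above the block's top (z of leg_tip in the frame of block above 0.052 m), for 0.1 s.
2. the straight leg is in the cross hole, its tip 10 mm below the axle's centre line (z of leg_tip in the frame of axle_ref below -0.01 m and y of leg_tip in the frame of axle_ref between -0.004 and 0.004 m and x of leg_tip in the frame of axle_ref between 0.0005 and 0.0255 m), for 0.1 s.
At the end, for the whole second after the job is handed in: Clip upright within 0.25 rad, at rest in the cross hole: leg tip 23.5 to 33 mm below the axle's centre line (grip at most about 6 mm above the axle), within 5 mm of that line sideways and 0.5 to 25.5 mm from axle_ref toward the upright; bow back below 0.08 rad (z of leg_tip in the frame of axle_ref between -0.033 and -0.0235 m and y of leg_tip in the frame of axle_ref between -0.005 and 0.005 m and x of leg_tip in the frame of axle_ref between 0.0005 and 0.0255 m and value of joint bow below 0.08 rad and angle between clip's own z axis and vertical below 0.25 rad and linear speed of clip below 0.02 m/s); the robot touches nothing.
It fails at once if the clip is pressed on the stand with more than 35 N (contact force between clip and stand above 35 N).
It fails at once if a bystander is moved by more than 20 mm (distance of any of timer, calculator, usb_stick, filter_tin, septa_pot from where it was at the start of the episode above 0.02 m).
It also fails if it takes over 61 s, if anything falls off the work surface, if the arm or the gripper's body presses on something with over 40 N, if the wrist force passes 120 N, or if a joint passes its speed limit or range.

## Robot

A 7-joint arm with a two-finger parallel gripper is mounted at the origin on a cart in front of the work surface, level with it; the furniture and walls round the work are solid. World frame = base frame: x ahead of the robot, y to its left, z up, the work surface at z = 0. Lengths are in m, angles in rad, forces in N, time in s.
With the tool pointing down it reaches from about 0.425 to 0.95 m from the base axis. Payload 4.7 kg.
Tool frame: the origin (TCP) lies at the very end of the fingers, on their centre line; the grasp point (between the pads) lies 19 mm behind it; z points along the fingers, y is the line along which they close (so a half turn about z gives the same grasp; the last joint's range is limited). The gripper opens to 87 mm and grips with 3 to 60 N. Pads are 19 mm wide; open, the fingers measure 117 mm over their backs; the gripper's body (75 mm by 190 mm) begins 51 mm behind the grasp point.
Start: joints at [-1.241, 0.469, -0.049, 1.532, 0.024, 1.141, -0.082], TCP at [0.237, 0.632, 0.223] pointing down, gripper open.
Joint ranges: [-2.59, 2.59], [-0.33, 1.99], [-1.39, 1.29], [0.1, 2.45], [-1.04, 4.18], [0.21, 1.99], [-2.66, 2.66]. Speed limits (rad/s): [2.57, 2.57, 3.14, 3.14, 3.14, 3.14, 3.14].

## Interface

Orientations are given as a 3x3 rotation matrix whose columns are the frame's x, y, z axes.
In Python, from rig import manip gives the robot as it stands.
- The arm moves only by the tool move_arm, never from a script. Its argument "commands" is one flat list of numbers, 6 for each row, row after row: the shift along the tool's x, y, z in m, then the turn, a rotation vector about the tool's x, y, z in rad. A call has 1 to 8 rows; each row is the pose to reach, as a shift and turn from the pose commanded when the call began, along the tool's axes at that moment; what a row does not reach only later rows make up. A row lasts 1/8 s, in which the tool goes at most 62.5 mm and 10.7 degrees, less where a joint would pass 70% of its speed; a pose out of reach is approached as far as the arm can. A call with a gripper value outside its range is refused whole. "jaw" is the opening, from -1 (shut) to 1 (fully open), set as the call begins (left out, the last holds). The fingers move at their own pace and stop on an object; "grip_force" is the grip in N (left out, the last holds). Time passes only in rows, so rows that repeat a pose let the fingers close. It gives the time, the measured TCP pose, the force, the opening and the grip force at its end, in the units of the state.
- manip.sense(): the state, without advancing time (a new reading comes with each control period).
- manip.grab_frame(name): name is "scene" or "top" or "wrist"; returns a dict with "color" (480x640x3 uint8, red, green, blue), "depth" (480x640 float32, m along the optical axis (not along the pixel's ray), 0 where there is no reading), "intrinsics" (3x3 intrinsics, pixels), "R" (3x3) and "t" (3): a world point X has camera coordinates R X + t. Camera axes: x right, y down, z forward; pixel columns grow to the right and rows downward; lengths in m; the calibration is good to about 2 mm. A picture is of the moment at which its call begins.
- manip.finish_job(): hands the job in; it is judged then, once.
The state is a dict: "time_s": time; "q": joint angles; "dq": joint speeds; "joint_efforts": joint torques, N m; "eef_pos": TCP position; "tool_rot": TCP orientation; "ft_force": force on the tool from outside, world axes, zero at the start; "ft_torque": the same for the moment, N m; "grip_width": finger opening in m; "gripper_force": force on a finger pad.
Only numpy, scipy, OpenCV 4.12 (cv2) and the standard library are available. Lean on these libraries where they do the work, as an engineer would, in place of code of your own. Each camera call takes 0.05 s, during which the arm holds its last target. There are 200 camera calls.

## Working session

There is one attempt and no reset: what is moved stays moved. The work goes in short steps, Python scripts to look and compute and a tool call to move; the robot and the scene stay as the last step left them, time stands still between calls to the robot, and variables do not carry over. Pictures are saved under pics/ and viewed, at most 10 in all, crops included, and the job is handed in when it is done.

Besides the shell and the picture viewer there is one more tool, called after ">>>" as name(argument=value, ...) on one line, values as JSON. move_arm: Moves the arm, as the interface text tells. Its arguments: {"type":"object","properties":{"commands":{"type":"array","items":{"type":"number"}},"jaw":{"type":"number"},"grip_force":{"type":"number"}},"required":["commands"]}

```bash
mkdir -p pics; python3 - <<'E'
from rig import manip
import cv2, numpy as np, pickle
s=manip.sense(); print(s)
d={}
for n in ("scene","top"):
    f=manip.grab_frame(n); d[n]=f
    cv2.imwrite(f"pics/{n}0.png",f["color"][:,:,::-1])
    print(n,f["intrinsics"].tolist(),f["R"].tolist(),f["t"])
pickle.dump(d,open("f0.pkl","wb"))
E
```

```text
{'time_s': 0.0, 'q': array([-1.24091101,  0.46944338, -0.04859124,  1.53368713,  0.02411059,
        1.14101393, -0.08227426]), 'dq': array([-0.00018954,  0.00024309,  0.00013023, -0.00065125, -0.00192886,
       -0.0001621 , -0.00144016]), 'joint_efforts': array([-8.76363774e-04, -5.07972944e+01, -8.11474468e-02, -2.36163336e+01,
       -6.13613985e-02,  3.77553888e-02,  1.76094904e-04]), 'eef_pos': array([0.23680153, 0.63145539, 0.221501  ]), 'tool_rot': array([[-9.36344546e-01,  3.51081925e-01, -6.10749948e-04],
       [ 3.51082446e-01,  9.36342686e-01, -1.86844773e-03],
       [-8.41069797e-05, -1.96393443e-03, -9.99998068e-01]]), 'ft_force': array([0.60988703, 0.95917856, 0.22417351]), 'ft_torque': array([0.01101362, 0.09103051, 0.03091581]), 'gripper_force': 0.0, 'grip_width': 0.08707359419366985}
scene [[460.23345054274023, 0.0, 316.86376242220257], [0.0, 460.23345054274023, 231.9131610080639], [0.0, 0.0, 1.0]] [[0.7626057777521241, -0.6468308538640234, -0.0065018634725855454], [-0.24699628467052773, -0.28188644734727125, -0.9271099536521488], [0.5978505357512304, 0.7086253433877967, -0.3747330511317278]] [-0.39938178  0.23265269  0.50503725]
top [[449.8912679125361, 0.0, 316.364232082002], [0.0, 449.8912679125361, 239.22208882416243], [0.0, 0.0, 1.0]] [[-0.002766560217025423, -0.9995627351260203, -0.029439509030464685], [-0.9970089668774721, 0.005030920325239216, -0.07712204488080686], [0.07723642994391743, 0.029138091702620713, -0.9965869282212404]] [0.06154158 0.52528104 1.04797415]
```

View pics/scene0.png

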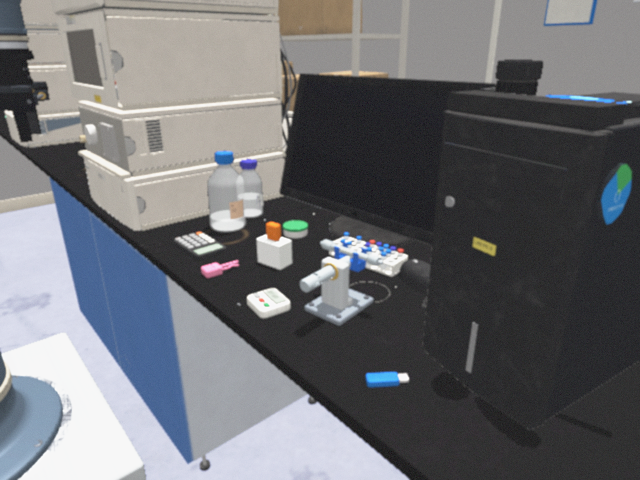

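View pics/top0.png

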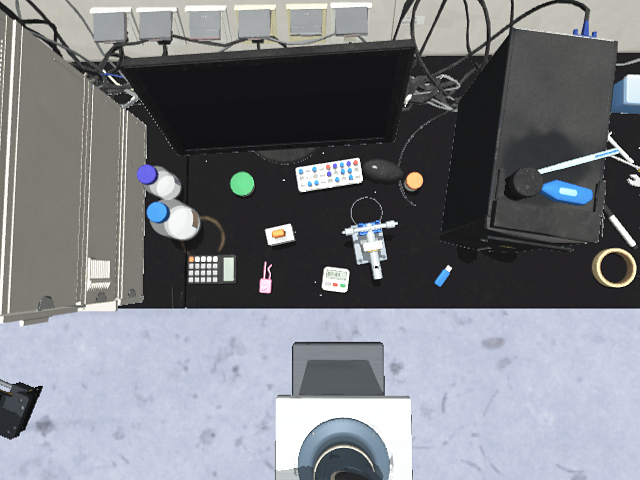

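Orange clip in its white block: scene (273,232), top (279,234). The pink look-alike lies on the bench at scene (215,268), top (266,278) and is not meant. The stand is at top (370,248), with the axle's free end at about (377,276). Next I measure these and take an enlarged crop to confirm.

```bash
cat > h.py <<'E'
import numpy as np, cv2
def cloud(f):
    K=f["intrinsics"];d=f["depth"];v,u=np.indices(d.shape)
    c=np.stack([(u-K[0,2])/K[0,0]*d,(v-K[1,2])/K[1,1]*d,d],-1)
    return (c-f["t"])@f["R"]
def masks(f):
    h=cv2.cvtColor(f["color"],cv2.COLOR_RGB2HSV)
    return h
E
python3 - <<'E'
import pickle,cv2,numpy as np
from h import *
d=pickle.load(open("f0.pkl","rb"))
for n,(u0,v0,u1,v1) in dict(top=(255,215,305,255),scene=(250,215,300,275)).items():
    f=d[n];P=cloud(f);h=masks(f)
    box=np.zeros(h.shape[:2],bool);box[v0:v1,u0:u1]=1
    o=box&(h[...,0]<16)&(h[...,1]>150)&(h[...,2]>100)&(f["depth"]>0)
    w=box&(h[...,1]<60)&(h[...,2]>150)&(f["depth"]>0)
    for nm,m in(("orange",o),("white",w)):
        q=P[m];zt=np.percentile(q[:,2],95);t=q[abs(q[:,2]-zt)<.006]
        r=cv2.minAreaRect((t[:,:2]*1000).astype(np.float32))
        print(n,nm,m.sum(),zt,t.mean(0),r)
f=d["top"];P=cloud(f)
B=P[205:285,335:405].reshape(-1,3)
# axle: points 0.078<z<0.09
a=B[(B[:,2]>.074)&(B[:,2]<.092)]
print("axle-level pts",len(a));r=cv2.minAreaRect((a[:,:2]*1000).astype(np.float32));print(r)
foot=B[(B[:,2]>.005)&(B[:,2]<.016)];print("foot",cv2.minAreaRect((foot[:,:2]*1000).astype(np.float32)))
A=cv2.resize(d["top"]["color"][200:300,240:410],None,fx=4,fy=4)
C=cv2.resize(d["scene"]["color"][210:330,200:370],None,fx=4,fy=4)[:,:]
C=cv2.resize(C,(425,300));A=cv2.resize(A,(510,300))
im=np.vstack([A,cv2.copyMakeBorder(C,0,0,0,85,0)]);cv2.imwrite("pics/crop1.png",im[:,:,::-1])
E
```

```text
top orange 27 0.08627894907703439 [0.53155265 0.14275702 0.08364095] ((532.8953857421875, 144.10704040527344), (14.483859062194824, 26.34386444091797), 24.349842071533203)
top white 342 0.05421993274551221 [0.53453542 0.14389512 0.05085569] ((535.4104614257812, 144.9690399169922), (36.275726318359375, 59.98335266113281), 12.411824226379395)
scene orange 218 0.08246796036000564 [0.53113241 0.14224717 0.0802226 ] ((532.3917846679688, 144.06468200683594), (15.389509201049805, 28.33694839477539), 19.13001251220703)
scene white 1046 0.049607313358507224 [0.52929172 0.13719949 0.04817816] ((533.7297973632812, 145.1016082763672), (37.727821350097656, 61.584110260009766), 12.00921630859375)
axle-level pts 655
((507.8068542480469, -75.72286987304688), (134.3668212890625, 92.40457153320312), 33.32200241088867)
foot ((513.9761352539062, -67.87013244628906), (166.1168212890625, 190.31602478027344), 89.61458587646484)
```

View pics/crop1.png

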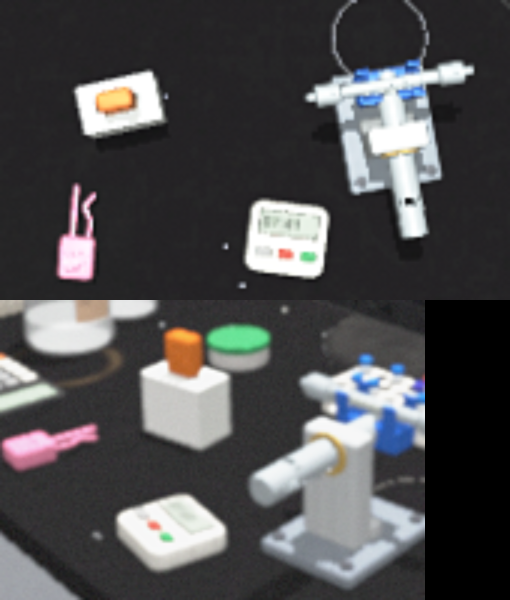

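The crop confirms the orange grip standing in the white block at crop (118,98). The pink clip lies flat at (76,240). The hole shows as a dark spot on the axle at crop (409,202), which is top pixel (376.3,267.3). Now I locate the axle and work out the approach move.

```bash
cat >> h.py <<'E'
def ray(f,u,v,z):
    K=f["intrinsics"];c=-f["R"].T@f["t"];d=f["R"].T@np.array([(u-K[0,2])/K[0,0],(v-K[1,2])/K[1,1],1])
    return c+d*(z-c[2])/d[2]
def proj(f,X):
    c=f["R"]@np.asarray(X)+f["t"];p=f["intrinsics"]@c;return p[:2]/p[2]
def go(s,target,yaw_y=None):
    """shift (tool axes) and turn for target pos, yaw of tool y (deg), tool pointing down"""
    from scipy.spatial.transform import Rotation as Ro
    R=s["tool_rot"];sh=R.T@(np.asarray(target)-s["eef_pos"])
    if yaw_y is None: return sh,np.zeros(3)
    a=np.radians(yaw_y);y=np.array([np.cos(a),np.sin(a),0]);z=np.array([0,0,-1.]);T=np.stack([np.cross(y,z),y,z],1)
    return sh,Ro.from_matrix(R.T@T).as_rotvec()
E
python3 - <<'E'
import pickle
from h import *
from rig import manip
np.set_printoptions(precision=4,suppress=True)
d=pickle.load(open("f0.pkl","rb"));f=d["top"];P=cloud(f)
h=ray(f,376.3,267.3,.085);print("hole~",h)
B=P[225:285,340:400].reshape(-1,3)
a=B[(B[:,2]>.068)&(B[:,2]<.095)&(B[:,0]<h[0]+.025)&(abs(B[:,1]-h[1])<.03)]
print(len(a),a.min(0),a.max(0),cv2.fitLine(a[:,:2].astype(np.float32),cv2.DIST_L2,0,.01,.01).ravel(),np.percentile(a[:,2],95))
r=cv2.minAreaRect((a[:,:2]*1000).astype(np.float32));print(r)
s=manip.sense()
for t,y in(((.33,.36,.25),None),((.46,.15,.25),102.4),((.50,.144,.25),102.4)):print(t,*go(s,t,y))
E
```

```text
hole~ [ 0.4575 -0.075   0.085 ]
196 [ 0.4316 -0.0882  0.0742] [ 0.4807 -0.0619  0.0885] [ 0.9839  0.1785  0.4568 -0.0744] 0.0872729052112006
((457.3343505859375, -75.0998764038086), (50.362144470214844, 19.864835739135742), 9.43525505065918)
(0.33, 0.36, 0.25) [-0.1826 -0.2216 -0.028 ] [0. 0. 0.]
(0.46, 0.15, 0.25) [-0.378  -0.3725 -0.0277] [-0.0017 -0.0004 -0.5752]
(0.5, 0.144, 0.25) [-0.4176 -0.3641 -0.0277] [-0.0017 -0.0004 -0.5752]
```

>>> move_arm(commands=[-0.183,-0.222,-0.028,0,0,0,-0.183,-0.222,-0.028,0,0,0,-0.183,-0.222,-0.028,0,0,0,-0.183,-0.222,-0.028,0,0,0,-0.418,-0.364,-0.028,0,0,-0.575,-0.418,-0.364,-0.028,0,0,-0.575,-0.418,-0.364,-0.028,0,0,-0.575,-0.418,-0.364,-0.028,0,0,-0.575])

```text
time_s: 1.1
eef_pos: [0.4511, 0.2133, 0.2494]
tool_rot: [[-0.976, -0.219, -0.0], [-0.219, 0.976, 0.001], [0.0, 0.001, -1.0]]
ft_force: [1.1, 0.3, 0.3]
grip_width: 0.0869
gripper_force: 0.0
```

>>> move_arm(commands=[0,0,0,0,0,0,0,0,0,0,0,0,0,0,0,0,0,0], jaw=0.1)

```text
time_s: 1.48
eef_pos: [0.4497, 0.2158, 0.2493]
tool_rot: [[-0.976, -0.217, -0.001], [-0.217, 0.976, 0.0], [0.001, 0.0, -1.0]]
ft_force: [0.1, -0.7, 0.2]
grip_width: 0.0647
gripper_force: 0.0
```

>>> move_arm(commands=[-0.033,-0.081,0,0,0,0,-0.033,-0.081,0,0,0,0,-0.033,-0.081,0,0,0,0])

```text
time_s: 1.85
eef_pos: [0.5006, 0.1418, 0.2494]
tool_rot: [[-0.977, -0.213, -0.0], [-0.213, 0.977, -0.0], [0.0, -0.0, -1.0]]
ft_force: [0.2, 0.9, 0.3]
grip_width: 0.0483
gripper_force: 0.0
```

```bash
python3 - <<'E'
from rig import manip
from h import *
import pickle
np.set_printoptions(precision=4,suppress=True)
s=manip.sense();f=manip.grab_frame("wrist");pickle.dump((s,f),open("w1.pkl","wb"))
cv2.imwrite("pics/w1.png",f["color"][:,:,::-1])
print(s["eef_pos"],s["grip_width"],-f["R"].T@f["t"],f["R"][2])
P=cloud(f);h=masks(f)
o=(h[...,0]<16)&(h[...,1]>150)&(h[...,2]>90)&(f["depth"]>0)&(np.linalg.norm(P[...,:2]-[.5325,.144],axis=-1)<.05)
w=(h[...,1]<60)&(h[...,2]>150)&(f["depth"]>0)&(np.linalg.norm(P[...,:2]-[.5345,.145],axis=-1)<.06)
for m in(o,w):
    q=P[m];
    if len(q)<10: print("few");continue
    zt=np.percentile(q[:,2],95);t=q[abs(q[:,2]-zt)<.005];print(m.sum(),zt,cv2.minAreaRect((t[:,:2]*1000).astype(np.float32)))
E
```

```text
[0.5006 0.1418 0.2494] 0.048261674892245095 [0.4299 0.126  0.4113] [ 0.2569  0.0564 -0.9648]
few
2588 0.050955953687271724 ((533.7014770507812, 145.17715454101562), (36.39826202392578, 60.05963134765625), 12.342323303222656)
```

View pics/w1.png

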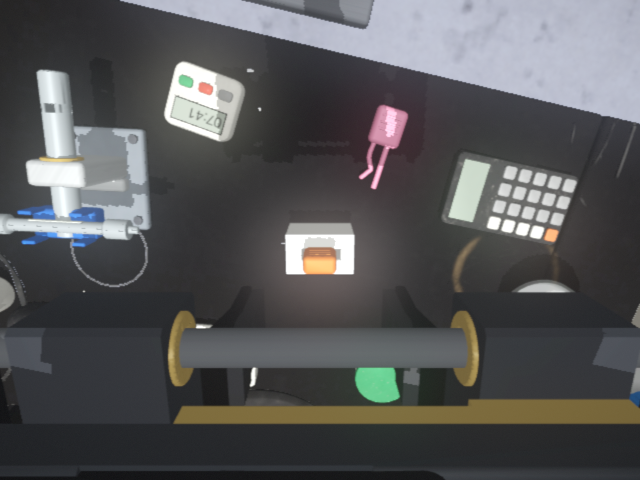

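Wrist view: clip at (320,261) on the block at (320,250), the stand at left with its hole dark at about (50,107), and the pink clip at (387,130).

```bash
python3 - <<'E'
from h import *
import pickle
np.set_printoptions(precision=4,suppress=True)
s,f=pickle.load(open("w1.pkl","rb"));h=masks(f);P=cloud(f)
c=h[240:280,295:345];m=(c[...,0]<20)&(c[...,1]>120)&(c[...,2]>90);v,u=np.nonzero(m);v+=240;u+=295
print(len(u),u.min(),u.max(),v.min(),v.max(), f["depth"][255:275:4,320], f["depth"][245,320])
for uu,vv in((u.min()-.0,v.min()),(u.max()+1,v.min()),(u.min(),v.max()+1),(u.max()+1,v.max()+1)):
    print(ray(f,uu,vv,.084))
for z in(.05,.084):
  for p in(proj(f,(.5325,.144,z)),):print(z,p)
# stand
for px in((50,107),): print("hole",ray(f,*px,.085),P[107,50],P[90,55],P[130,60])
B=P[60:165,20:110].reshape(-1,3);a=B[(B[:,2]>.07)&(B[:,2]<.095)]
print(len(a),cv2.minAreaRect((a[:,:2]*1000).astype(np.float32)))
print(*go(s,(.5325,.144,.12),102.4))
im=cv2.resize(np.hstack([f["color"][225:285,280:360],f["color"][65:125,20:100]]),None,fx=5,fy=5,interpolation=cv2.INTER_NEAREST)
cv2.imwrite("pics/w1c.png",im[:,:,::-1])
E
```

```text
456 304 335 250 273 [0.3453 0.3425 0.343  0.3436 0.3438] 0.3743488
[0.5232 0.1309 0.084 ]
[0.5177 0.156  0.084 ]
[0.5431 0.135  0.084 ]
[0.5375 0.1605 0.084 ]
0.05 [317.9532 252.52  ]
0.084 [317.4816 264.1342]
hole [ 0.456 -0.073  0.085] [ 0.4567 -0.0785  0.0759] [ 0.4434 -0.0715  0.0826] [ 0.4713 -0.0667  0.0821]
3074 ((464.2794189453125, -73.28679656982422), (67.24629211425781, 42.446502685546875), 10.699275970458984)
[-0.0316 -0.0046  0.1294] [-0.0003 -0.0001 -0.002 ]
```

View pics/w1c.png

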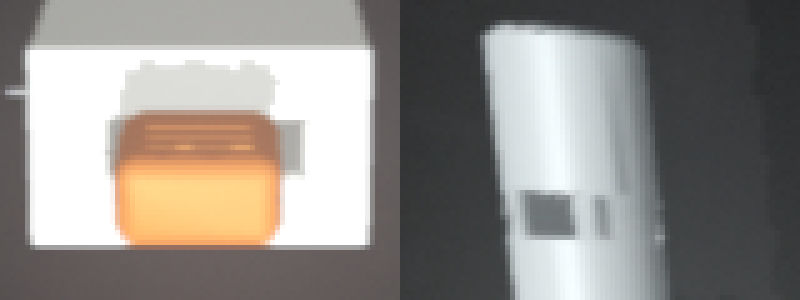

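Crop: the grip top is centred near wrist pixel (320,264), and the slot shows at its sides. The axle's hole is the dark square at crop (550,215). I set out to grasp.

>>> move_arm(commands=[-0.032,-0.004,0.05,0,0,0,-0.032,-0.004,0.1,0,0,0,-0.032,-0.004,0.14,0,0,0,-0.032,-0.004,0.17,0,0,0,-0.032,-0.004,0.193,0,0,0,-0.032,-0.004,0.193,0,0,0])

```text
time_s: 2.65
eef_pos: [0.5299, 0.1474, 0.0549]
tool_rot: [[-0.976, -0.218, -0.005], [-0.218, 0.976, -0.0], [0.005, 0.001, -1.0]]
ft_force: [0.2, 0.9, 0.1]
grip_width: 0.0476
gripper_force: 0.0
```

>>> move_arm(commands=[0,0,0,0,0,0,0,0,0,0,0,0,0,0,0,0,0,0,0,0,0,0,0,0,0,0,0,0,0,0], jaw=-1, grip_force=35)

```text
time_s: 3.28
eef_pos: [0.533, 0.1457, 0.0575]
tool_rot: [[-0.977, -0.215, 0.001], [-0.215, 0.977, 0.001], [-0.001, 0.001, -1.0]]
ft_force: [-1.2, 0.4, 6.4]
grip_width: 0.0281
gripper_force: 35.0
```

>>> move_arm(commands=[0,0,-0.02,0,0,0,0,0,-0.05,0,0,0,0,0,-0.09,0,0,0,0,0,-0.13,0,0,0,0,0,-0.145,0,0,0,0,0,-0.145,0,0,0])

```text
time_s: 4.03
eef_pos: [0.5325, 0.1452, 0.2017]
tool_rot: [[-0.977, -0.214, 0.001], [-0.214, 0.977, 0.001], [-0.001, 0.0, -1.0]]
ft_force: [-0.4, -0.1, -1.0]
grip_width: 0.028
gripper_force: 35.0
```

```bash
python3 - <<'E'
from rig import manip
from h import *
import pickle
np.set_printoptions(precision=4,suppress=True)
s=manip.sense();f=manip.grab_frame("wrist");g=manip.grab_frame("scene");pickle.dump((s,f,g),open("w2.pkl","wb"))
p=s["eef_pos"];print(p,s["ft_force"])
a=proj(g,p).astype(int);b=proj(f,p).astype(int);print(a,b)
A=cv2.resize(g["color"][a[1]-30:a[1]+50,a[0]-40:a[0]+40],(400,400));B=cv2.resize(f["color"][max(b[1]-140,0):,:],(400,int(400/640*len(f["color"][max(b[1]-140,0):]))))
im=np.zeros((400,800,3),np.uint8);im[:,:400]=A;im[:min(400,B.shape[0]),400:]=B[:400]
cv2.imwrite("pics/w2.png",im[:,:,::-1])
E
```

```text
[0.5325 0.1452 0.2017] [-0.3996 -0.1449 -1.0442]
[268 163] [323 312]
```

View pics/w2.png

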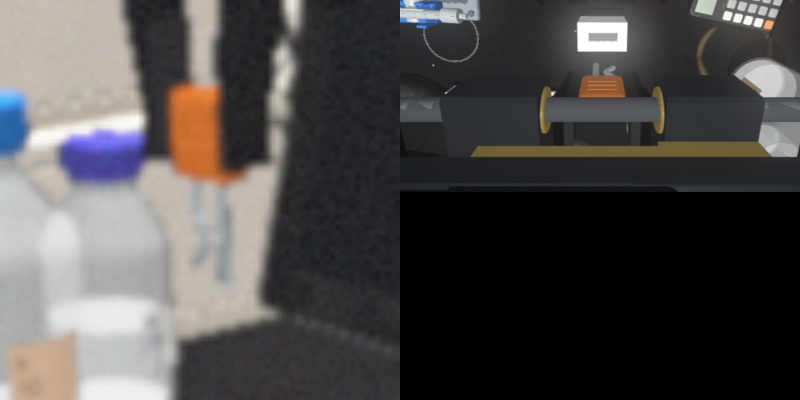

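The scene crop shows the straight leg at crop (225,250) on the -y side and the bow at (200,240) on the +y side, so clip +x is tool +y and the leg sits 5 mm to tool -y. I carry it over the hole, with tool y across the axle.

>>> move_arm(commands=[0.03,-0.048,0,0,0,0.038,0.06,-0.096,0,0,0,0.038,0.09,-0.145,0,0,0,0.038,0.12,-0.193,0,0,0,0.038,0.12,-0.193,0,0,0,0.038,0.12,-0.193,0.03,0,0,0.038,0.12,-0.193,0.05,0,0,0.038,0.12,-0.193,0.05,0,0,0.038])

```text
time_s: 5.12
eef_pos: [0.4549, -0.0679, 0.1492]
tool_rot: [[-0.984, -0.179, -0.006], [-0.179, 0.984, 0.0], [0.006, 0.001, -1.0]]
ft_force: [0.7, 0.4, 0.6]
grip_width: 0.0277
gripper_force: 35.0
```

```bash
cat > look.py <<'E'
from rig import manip
from h import *
import pickle,sys
np.set_printoptions(precision=4,suppress=True)
k=sys.argv[1]
s=manip.sense();f=manip.grab_frame("wrist");g=manip.grab_frame("top");sc=manip.grab_frame("scene");pickle.dump((s,f,g,sc),open(k+".pkl","wb"))
R=s["tool_rot"];p=s["eef_pos"];tip=p+R@[0,-.005,.0475];print(p,R.ravel(),s["ft_force"],"tip",tip)
print("yaw y",np.degrees(np.arctan2(R[1,1],R[0,1])))
im=np.zeros((400,800,3),np.uint8)
for i,c in enumerate((f,sc)):
    b=proj(c,tip).round().astype(int);w=(40,25)[i];x0,y0=b[0]-w,b[1]-w;print(("wrist","scene")[i],"tip px",proj(c,tip),"crop origin",x0,y0,"scale",200/w)
    im[:,400*i:400*i+400]=cv2.resize(c["color"][y0:y0+2*w,x0:x0+2*w],(400,400),interpolation=cv2.INTER_CUBIC)
cv2.imwrite(f"pics/{k}.png",im[:,:,::-1])
E
python3 look.py w3
```

```text
[ 0.4549 -0.0679  0.1492] [-0.9839 -0.1786 -0.0059 -0.1786  0.9839  0.      0.0058  0.0011 -1.    ] [0.6537 0.3871 0.6346] tip [ 0.4556 -0.0728  0.1017]
yaw y 100.29030133985185
wrist tip px [313.7981 274.7184] crop origin 274 235 scale 5.0
scene tip px [313.1519 262.9523] crop origin 288 238 scale 8.0
```

View pics/w3.png

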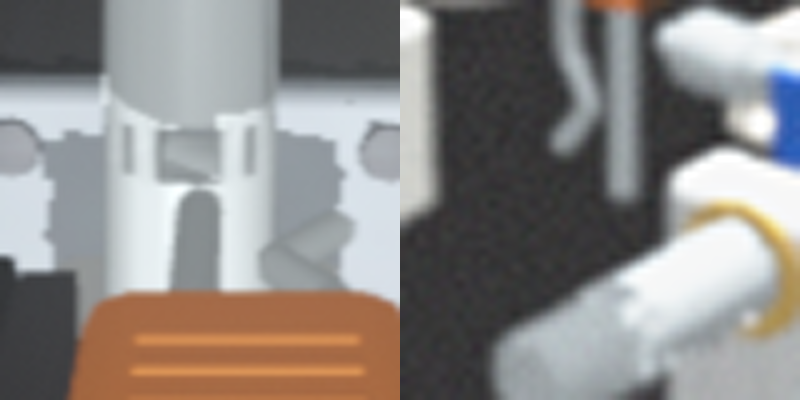

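The wrist crop shows the leg tip at crop (198,192), which is pixel (313.6,273.5), and the hole centred at crop (190,156), pixel (312,266.2). The leg has to go slightly on toward the upright.

```bash
python3 - <<'E'
from h import *
from rig import manip
import pickle
np.set_printoptions(precision=4,suppress=True)
s,f,g,sc=pickle.load(open("w3.pkl","rb"))
R=s["tool_rot"];tip=s["eef_pos"]+R@[0,-.005,.0475]
H=ray(f,312,266.2,.085);print("hole",H,"axle mid",ray(f,274+191.5/5,266.2,.085),"delta tool",R.T@(H-tip))
print("seen tip px to z",ray(f,313.6,273.8,tip[2]))
n=manip.sense();print(n["eef_pos"], n["tool_rot"][:,2]); tip=n["eef_pos"]+n["tool_rot"]@[0,-.005,.0475];print("now delta",n["tool_rot"].T@(H-tip))
E
```

```text
hole [ 0.4564 -0.074   0.085 ] axle mid [ 0.4564 -0.0738  0.085 ] delta tool [-0.0007 -0.0014  0.0167]
seen tip px to z [ 0.4551 -0.073   0.1017]
[ 0.4571 -0.0685  0.1517] [ 0.0002  0.     -1.    ]
now delta [ 0.0017 -0.0003  0.0192]
```

>>> move_arm(commands=[0.0015,0,0.006,0,0,0,0.0015,0,0.012,0,0,0,0.0015,0,0.016,0,0,0,0.0015,0,0.016,0,0,0,0.0015,0,0.016,0,0,0])

```text
time_s: 5.9
eef_pos: [0.4552, -0.0693, 0.1355]
tool_rot: [[-0.984, -0.177, 0.0], [-0.177, 0.984, 0.0], [-0.0, 0.0, -1.0]]
ft_force: [0.7, -1.0, -1.7]
grip_width: 0.0276
gripper_force: 35.0
```

```bash
python3 look.py w4
```

```text
[ 0.4552 -0.0693  0.1355] [-0.9842 -0.1772  0.0002 -0.1772  0.9842  0.0001 -0.0002  0.     -1.    ] [ 0.6609 -1.0116 -1.6869] tip [ 0.4561 -0.0742  0.088 ]
yaw y 100.20567399670614
wrist tip px [313.7711 274.7526] crop origin 274 235 scale 5.0
scene tip px [314.1356 271.3406] crop origin 289 246 scale 8.0
```

View pics/w4.png

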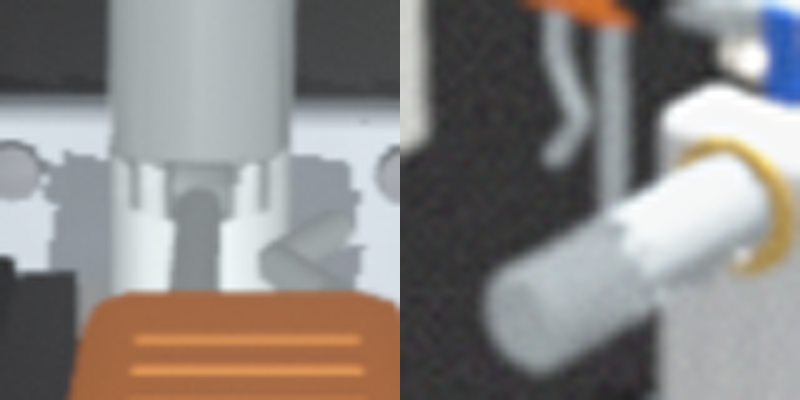

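```bash
python3 - <<'E'
from h import *
import pickle
np.set_printoptions(precision=4,suppress=True)
s,f,g,sc=pickle.load(open("w4.pkl","rb"))
R=s["tool_rot"];tip=s["eef_pos"]+R@[0,-.005,.0475]
for v in(163,189,215):
  H=ray(f,274+201.5/5,235+v/5,.085);print("hole",H,"delta tool",R.T@(H-tip))
E
```

```text
hole [ 0.4532 -0.0745  0.085 ] delta tool [0.0029 0.0002 0.003 ]
hole [ 0.456 -0.074  0.085] delta tool [0.     0.0002 0.003 ]
hole [ 0.4589 -0.0735  0.085 ] delta tool [-0.0029  0.0002  0.003 ]
```

The crop shows the tip at crop (198,195) over the hole at (202,189), and the ray puts it within 0.3 mm of centre. I feel downward in small steps.

>>> move_arm(commands=[0,0,0.002,0,0,0,0,0,0.004,0,0,0,0,0,0.006,0,0,0,0,0,0.006,0,0,0])

```text
time_s: 6.55
eef_pos: [0.455, -0.0693, 0.1292]
tool_rot: [[-0.984, -0.177, -0.001], [-0.177, 0.984, 0.0], [0.001, 0.0, -1.0]]
ft_force: [-0.5, 0.4, -0.0]
grip_width: 0.0278
gripper_force: 35.0
```

>>> move_arm(commands=[0,0,0.003,0,0,0,0,0,0.006,0,0,0,0,0,0.009,0,0,0,0,0,0.012,0,0,0,0,0,0.012,0,0,0])

```text
time_s: 7.18
eef_pos: [0.4549, -0.0692, 0.1172]
tool_rot: [[-0.984, -0.177, -0.001], [-0.177, 0.984, 0.0], [0.001, 0.0, -1.0]]
ft_force: [0.2, 0.4, -0.1]
grip_width: 0.0278
gripper_force: 35.0
```

>>> move_arm(commands=[0,0,0.002,0,0,0,0,0,0.004,0,0,0,0,0,0.006,0,0,0,0,0,0.008,0,0,0,0,0,0.008,0,0,0])

```text
time_s: 7.8
eef_pos: [0.4551, -0.0687, 0.1094]
tool_rot: [[-0.984, -0.178, -0.0], [-0.178, 0.984, 0.001], [-0.0, 0.001, -1.0]]
ft_force: [-1.3, 1.3, 0.1]
grip_width: 0.0279
gripper_force: 35.0
```

>>> move_arm(commands=[0,0,0.002,0,0,0,0,0,0.004,0,0,0,0,0,0.006,0,0,0,0,0,0.008,0,0,0,0,0,0.008,0,0,0])

```text
time_s: 8.43
eef_pos: [0.4546, -0.069, 0.1007]
tool_rot: [[-0.984, -0.177, -0.001], [-0.177, 0.984, 0.0], [0.001, 0.0, -1.0]]
ft_force: [-0.2, 3.3, -4.9]
grip_width: 0.0279
gripper_force: 35.0
```

>>> move_arm(commands=[0,0,0.002,0,0,0,0,0,0.004,0,0,0,0,0,0.006,0,0,0,0,0,0.006,0,0,0])

```text
time_s: 8.93
eef_pos: [0.4552, -0.07, 0.0953]
tool_rot: [[-0.984, -0.177, 0.0], [-0.177, 0.984, -0.001], [-0.0, -0.001, -1.0]]
ft_force: [1.4, 0.5, -2.6]
grip_width: 0.0278
gripper_force: 35.0
```

>>> move_arm(commands=[0,0,0.0015,0,0,0,0,0,0.0015,0,0,0])

```text
time_s: 9.18
eef_pos: [0.4553, -0.0699, 0.094]
tool_rot: [[-0.984, -0.177, 0.001], [-0.177, 0.984, -0.001], [-0.0, -0.001, -1.0]]
ft_force: [-0.1, -0.9, -1.0]
grip_width: 0.0275
gripper_force: 35.0
```

```bash
sed -i 's/,w=(40,25)/;w=(40,25)/' look.py; python3 look.py w5
```

```text
[ 0.4553 -0.0699  0.094 ] [-0.9843 -0.1768  0.0005 -0.1768  0.9843 -0.0007 -0.0004 -0.0007 -1.    ] [-0.0597 -0.9475 -0.9541] tip [ 0.4562 -0.0749  0.0465]
yaw y 100.1820228829543
wrist tip px [313.7713 274.6858] crop origin 274 235 scale 5.0
scene tip px [314.6943 295.6295] crop origin 290 271 scale 8.0
```

View pics/w5.png

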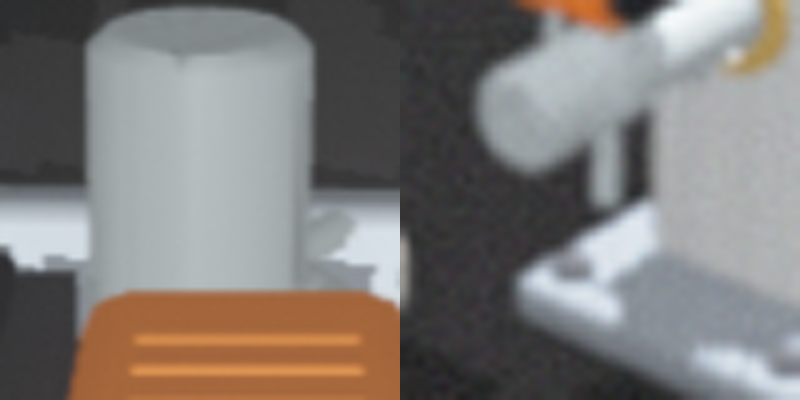

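The leg comes out under the axle at scene crop (605,190) and the grip sits on the axle. I release and retreat.

>>> move_arm(commands=[0,0,0,0,0,0,0,0,0,0,0,0,0,0,0,0,0,0,0,0,0,0,0,0], jaw=0.1)

```text
time_s: 9.82
eef_pos: [0.4552, -0.0692, 0.094]
tool_rot: [[-0.984, -0.177, 0.0], [-0.177, 0.984, 0.0], [-0.0, 0.0, -1.0]]
ft_force: [0.3, -0.3, 0.3]
grip_width: 0.0471
gripper_force: 0.0
```

>>> move_arm(commands=[0,0,-0.02,0,0,0,0,0,-0.05,0,0,0,0,0,-0.1,0,0,0,0,0,-0.14,0,0,0,0,0,-0.14,0,0,0,0,0,-0.14,0,0,0])

```text
time_s: 10.58
eef_pos: [0.4545, -0.0692, 0.2333]
tool_rot: [[-0.984, -0.177, -0.001], [-0.177, 0.984, 0.0], [0.001, 0.0, -1.0]]
ft_force: [-0.1, 0.7, -0.5]
grip_width: 0.0479
gripper_force: 0.0
```

```bash
python3 - <<'E'
from rig import manip
from h import *
np.set_printoptions(precision=4,suppress=True)
s=manip.sense();print(s["eef_pos"],s["ft_force"],s["grip_width"])
f=manip.grab_frame("wrist");g=manip.grab_frame("scene")
for n,c in(("w",f),("s",g)):
    P=cloud(c);h=masks(c);m=(h[...,0]<20)&(h[...,1]>130)&(h[...,2]>80)&(c["depth"]>0)&(np.linalg.norm(P[...,:2]-[.456,-.069],axis=-1)<.03)
    q=P[m];print(n,m.sum(),np.percentile(q,[2,50,98],axis=0) if len(q) else "")
b=proj(g,[.456,-.072,.085]).astype(int);A=cv2.resize(g["color"][b[1]-35:b[1]+35,b[0]-35:b[0]+35],(500,500));cv2.imwrite("pics/end.png",A[:,:,::-1])
E
```

```text
[ 0.4545 -0.0692  0.2333] [-0.0723  0.6896 -0.4567] 0.04787993605532644
w 601 [[ 0.4464 -0.0817  0.0932]
 [ 0.4495 -0.0701  0.1162]
 [ 0.4626 -0.0562  0.119 ]]
s 369 [[ 0.4469 -0.0837  0.0872]
 [ 0.4503 -0.0748  0.1035]
 [ 0.4636 -0.0584  0.1183]]
```

View pics/end.png

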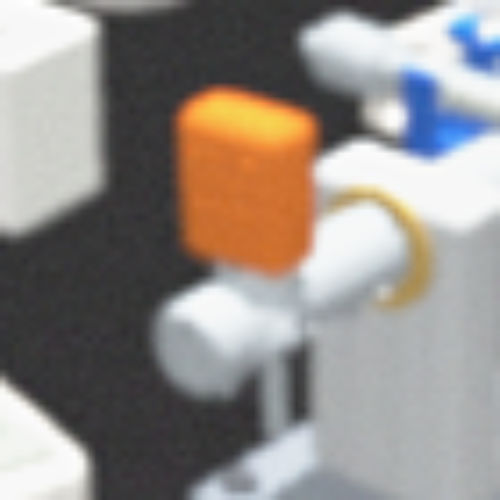

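The final picture shows the grip upright on the axle at (250,180) and the leg below it at (275,390). The grip top measures 0.118–0.119 m, so its underside is on the axle top. I hand it in.

```bash
python3 -c "
from rig import manip
print(manip.finish_job())"
```

```text
the job is handed in; nothing more can be done
None
```

The orange clip is home in the axle's cross hole, upright and released, and the job is handed in at about 11 s; the hand-in gave no verdict. The wrist force never read above about 7 N, no other object was touched, and I judged the bow closed only from the pull as it snapped over, since its angle can't be read.

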